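Seat a fossil carrier plate on its kinematic base

TASK

Lift the round specimen plate by its black grip and put it on the three-seat kinematic base, cone ball in the cone, groove ball in the groove and flat ball on the flat strip; the base's cross slide has been left off centre by an unknown amount, so set the plate down lightly on the blocks and slide it along until you feel its balls drop in. Once all three are fully home, settle the plate by pressing straight down on the grip for half a second with about 10 N (never bang it down, and never push with over 20 N, which bruises the seats), then let go and leave it level. Do not disturb the other things on the bench.

Things in the scene. Friction and masses are not known exactly. Their poses are not given: they have to be found in the camera images.
- plate: Aluminium disc, 148 mm across, 8 mm thick, about 0.65 kg, on three fixed polished steel balls. Origin: on its axis, level with the balls' lowest points; z up; disc from z = 12 to 20 mm. Red dot on the rim marks +y; a flat fossil flake is fixed on the disc at x = +52 mm, 7 mm high. Left loose on the blocks it slides under a 1 to 3 N push low on the grip; over about 6 N can tip it or push it out of its seats.
- grip_top (a point): Top middle of the plate's black bar grip, 60 mm above the plate's origin, on its axis. The bar is 44 mm along the plate's x, 14 mm along its y, and stands from z = 23 to 60 mm over the plate's origin (steel foot 56 x 22 mm, z = 20 to 23). Take it from above, fingers on its two y faces; grip firmly (70 N), or the plate swings in the grip.
- cone_ball (a point): Centre of the plate's ball that belongs in the cone: 14 mm diameter, at (-41.6, -24, 7) mm in the plate's frame.
- groove_ball (a point): Centre of the plate's ball that belongs in the groove: 14 mm diameter, at (41.6, -24, 7) mm in the plate's frame, on the fossil's side.
- flat_ball (a point): Centre of the plate's ball that belongs on the flat strip: 14 mm diameter, at (0, 48, 7) mm in the plate's frame, by the red dot.
- base: Fixed grey bed, 110 x 150 mm; origin on the bench, z up. On it an aluminium cross slide (126 x 160 mm, black knob at its -y end) stands locked anywhere from -16 to +16 mm along the base's y: NOT in the pose. It carries three steel blocks, each 80 mm long in y. Seated, the plate has the base's yaw, its origin 30.7 mm above the bench, at x = 0 and y = -16 to +16 mm in the base's frame.
- cone_mid (a point): Where the cone's mouth would be with the slide at 0: (-41.6, -24, 34) mm in the base's frame; the true cone is up to 16 mm off along y. Mouth 12 mm wide, flanks at 50 degrees, in the middle of a block 38 mm wide. A ball within about 4 mm of the centre falls in by itself; beside it the ball rides on the block's top, 3.3 mm higher.
- groove_mid (a point): The same for the V groove: (41.6, -24, 34) mm in the base's frame, off by the same amount along y as the cone. It runs along x, 28 mm long, 12 mm wide, flanks at 50 degrees, in a block 38 mm wide whose top is level with the cone block's.
- strip_mid (a point): Middle of the plain flat strip's top with the slide at 0: (0, 48, 30.7) mm in the base's frame, shifted like the cone; 28 mm wide. It lies 3.3 mm lower than the other blocks, so the plate is level when seated and tilted by 0.045 rad when its other two balls are still on the block tops.
- jar: Bystander: small clear open jar, 46 mm wide, 53 tall, upright; origin at the centre of its underside. Leave alone.
- dish: Bystander: flat clear petri dish, 60 mm across, 12 tall; origin at the centre of its underside. Leave alone.
- tape_roll: Bystander: yellow tape roll lying flat, 96 mm across, 25 tall; origin at the centre of its underside. Leave alone.
- caliper: Bystander: slide caliper lying flat, 56 x 160 x 7 mm; origin at the centre of its underside. Leave alone.
- glue_bottle: Bystander: white squeeze bottle with a nozzle, 37 mm wide, 88 tall, upright; origin at the centre of its underside. Leave alone.

How it is judged:
On the way:
1. plate fully home in all three seats and pressed down for 0.3 s so that, with its own weight, it bears on the base with over 14 N (z of cone_ball in the frame of base between 0.03644 and 0.03874 m and z of groove_ball in the frame of base between 0.03644 and 0.03874 m and z of flat_ball in the frame of base between 0.03644 and 0.03874 m and x of cone_ball in the frame of base between -0.0456 and -0.0376 m and y of cone_ball in the frame of base between -0.044 and -0.004 m and x of groove_ball in the frame of base between 0.0376 and 0.0456 m and angle between plate's own z axis and vertical below 0.02 rad and contact force between plate and base above 14 N), for 0.3 s.
At the end, for the whole second after the job is handed in: The plate lies still and level (tilt under 0.02 rad) on the base, each ball centre 37.7 mm above the bench (+1.0 / -1.3 mm), cone ball on the cone side and groove ball on the groove side (4 mm across, 20 mm along the slide), bearing on the base, nothing held (z of cone_ball in the frame of base between 0.03644 and 0.03874 m and z of groove_ball in the frame of base between 0.03644 and 0.03874 m and z of flat_ball in the frame of base between 0.03644 and 0.03874 m and x of cone_ball in the frame of base between -0.0456 and -0.0376 m and y of cone_ball in the frame of base between -0.044 and -0.004 m and x of groove_ball in the frame of base between 0.0376 and 0.0456 m and angle between plate's own z axis and vertical below 0.02 rad and linear speed of plate below 0.01 m/s and angular speed of plate below 0.05 rad/s and contact force between plate and base above 2 N); the robot touches nothing.
It fails at once if the plate is banged or pressed on the base: 40 N or more summed over its contacts (its weight, wedging in the seats and a push of some 20 N) (contact force between plate and base above 40 N).
It fails at once if a bystander (jar, dish, tape roll, caliper, glue bottle) is moved 20 mm or more (distance of any of jar, dish, tape_roll, caliper, glue_bottle from where it was at the start of the episode above 0.02 m).
It also fails if it takes over 51 s, if anything falls off the work surface, if the arm or the gripper's body presses on something with over 40 N, if the wrist force passes 120 N, or if a joint passes its speed limit or range.

ROBOT

A 7-joint arm with a two-finger parallel gripper is mounted at the origin on a cart in front of the work surface, level with it; the furniture and walls round the work are solid. World frame = base frame: x ahead of the robot, y to its left, z up, the work surface at z = 0. Lengths are in m, angles in rad, forces in N, time in s.
With the tool pointing down it reaches from about 0.4 to 0.75 m from the base axis. Payload 19.5 kg.
Tool frame: the origin (TCP) lies at the centre of the arm's flange, where the gripper is bolted on; the fingertips stand r.finger_overhang ahead of it and the grasp point (between the pads) lies 155 mm ahead of it (r.finger_overhang is the distance from the TCP to the fingertips, in m); z points along the fingers, y is the direction in which the jaws open and shut (so a half turn about z gives the same grasp; the last joint's range is limited). The gripper opens to 85 mm and grips with 20 to 120 N. Pads are 22 mm wide; open, the fingers measure 114 mm over their backs; the gripper's body (76 mm by 85 mm) begins 54 mm behind the grasp point. The pads swing forward as they close: fully open they stand 13 mm farther back than shut.
Start: joints at [-1.228, 0.707, -0.028, 1.485, 0.022, 0.951, -0.075], TCP at [0.216, 0.533, 0.405] pointing down, gripper open.
Joint ranges: [-2.71, 2.71], [-0.32, 2.16], [-1.57, 1.52], [0, 2.45], [-1.46, 4.6], [0, 2.02], [-2.83, 2.83]. Speed limits (rad/s): [1.89, 1.89, 2.57, 2.57, 3.01, 3.01, 3.01].

INTERFACE

Orientations are given as a unit quaternion [w, x, y, z].
In Python, from bench import r gives the robot as it stands. Calls block until the motion is done:
- r.move_pose(position, orientation): joint-space move of the TCP to a pose.
- r.move_straight(position, attitude=None, feed=0.15, max_force=None): straight line of the TCP; attitude=None keeps the orientation; feed is the mean speed in m/s. With max_force (N) it stops when the force on the tool has changed by that much, and returns True; else False.
- r.set_joints(angles): joint-space move.
- r.open_gripper() and r.close(grasp_force=None): open the fingers fully, or close them until they stop; grasp_force is the grip in N (None keeps the last).
- r.hold(seconds).
- r.solve_ik(position, orientation): joint angles nearest the present ones, or None.
- r.get_image(name): name is "side" or "top"; returns the picture (384x512x3 uint8, blue, green, red); there is no depth.
- r.camera_params(name): a dict with "fx", "fy", "cx", "cy" (pixels), "cam_to_world" (4x4, takes a point from camera to world coordinates). Camera axes: x right, y up, looking along -z (the intrinsics and any distortion apply to the point x, -y, -z); pixel columns grow to the right and rows downward; lengths in m; the calibration is good to about 2 mm. A picture is of the moment at which its call begins. camera_params takes no time and is no camera call.
A pose or a line that the arm cannot do raises r.PlanningError and nothing moves.
- r.sign_off(): hands the job in, once; it reports no verdict.
Trained networks look in the newest picture that a camera, given by its name, has taken for a name from the list of things; names that differ only in an ending like _2 or _b are one class to them, and where a whole thing is asked for, a point or a joint stands for the part that bears it (a point fixed in the world has none). Each returns a list of dicts, best first, with "conf" (0 to 1); they miss things now and then, are a little off and sometimes report something else, mostly with a low value. They report only what shows in the picture. A call takes as long as a camera call.
- r.boxes_of(camera, label): "position" ([column, row] in pixels, amid what is visible of it).
- r.silhouettes(camera, label): "mask" (384x512 bool, what is visible of it) and "position" ([column, row] in pixels, amid what is visible of it).
- r.landmark_of(camera, label): "position" ([column, row] in pixels: a listed point, or the origin of a listed thing).
Readings, each from a call of its own:
- r.current_t(): time.
- r.current_q(): joint angles.
- r.current_joint_velocities(): joint speeds.
- r.current_tau(): joint torques, N m.
- r.current_position(): TCP position.
- r.current_orientation(): TCP orientation.
- r.current_force(): force on the tool from outside, world axes, zero at the start.
- r.current_moment(): the same for the moment, N m.
- r.current_finger_gap(): opening from 0.0 (shut) to 1.0 (fully open).
Only numpy, scipy, OpenCV 4.12 (cv2) and the standard library are available. Lean on these libraries where they do the work, as an engineer would, in place of code of your own. Each camera call takes 0.05 s, during which the arm holds its last target.

## Working session

There is one attempt and no reset: what is moved stays moved. The work goes in short steps, each a Python script; the robot and the scene stay as the last script left them, time stands still between calls to the robot, and variables do not carry over. Pictures are saved under pics/ and viewed, and the job is handed in when it is done.

```bash
mkdir -p pics; ls; python3 - <<'E'
from bench import r
import cv2,numpy as np
for c in ("top","side"):
    im=r.get_image(c); cv2.imwrite(f"pics/{c}0.png",im)
    p=r.camera_params(c); print(c,{k:np.round(v,4).tolist() if not isinstance(v,str) else v for k,v in p.items()})
    for l in ["plate","grip_top","base","cone_mid","groove_mid","strip_mid","cone_ball","groove_ball","flat_ball","jar","dish","tape_roll","caliper","glue_bottle"]:
        print(l,[(np.round(d["position"],1).tolist(),round(d["conf"],2)) for d in r.landmark_of(c,l)[:2]])
print(r.current_t(),r.finger_overhang,r.current_force())
print(r.current_position(),r.current_orientation())
E
```

```text
pics
top {'fx': 353.7324, 'fy': 353.7324, 'cx': 258.3028, 'cy': 192.8658, 'cam_to_world': [[0.0012, 0.9828, -0.1846, 0.302], [-1.0, 0.0002, -0.0052, -0.124], [-0.005, 0.1846, 0.9828, 1.2133], [0.0, 0.0, 0.0, 1.0]]}
plate [([187.0, 202.9], 0.94)]
grip_top [([180.9, 198.9], 0.9), ([293.5, 195.0], 0.24)]
base [([307.5, 203.8], 0.8)]
cone_mid [([313.8, 212.5], 0.83), ([180.8, 197.9], 0.38)]
groove_mid []
strip_mid [([295.1, 199.0], 0.92), ([193.7, 168.4], 0.41)]
cone_ball [([195.2, 212.7], 0.94), ([149.2, 163.2], 0.55)]
groove_ball [([191.4, 190.3], 0.84)]
flat_ball [([173.8, 206.9], 0.8)]
jar [([191.8, 169.5], 0.68)]
dish [([290.5, 157.9], 0.76), ([394.0, 211.8], 0.73)]
tape_roll [([191.0, 169.8], 0.66), ([146.5, 162.4], 0.61)]
caliper [([390.1, 208.4], 0.76), ([178.8, 198.1], 0.33)]
glue_bottle [([122.7, 208.1], 0.72)]
side {'fx': 440.0128, 'fy': 440.0128, 'cx': 257.3273, 'cy': 195.8224, 'cam_to_world': [[0.9925, 0.0548, -0.1096, 0.3963], [-0.122, 0.5282, -0.8403, -1.2662], [0.0118, 0.8473, 0.5309, 0.7771], [0.0, 0.0, 0.0, 1.0]]}
plate [([233.3, 172.1], 0.64)]
grip_top []
base [([249.8, 244.4], 0.81), ([260.5, 241.7], 0.49)]
cone_mid [([235.4, 239.9], 0.95)]
groove_mid [([261.4, 240.8], 0.91)]
strip_mid [([247.9, 225.9], 0.77)]
cone_ball [([226.7, 172.7], 0.81), ([232.1, 168.1], 0.16)]
groove_ball [([248.1, 176.0], 0.86)]
flat_ball [([232.2, 166.2], 0.78), ([233.4, 170.9], 0.38)]
jar [([268.9, 174.2], 0.43)]
dish [([296.9, 228.2], 0.64), ([223.8, 175.4], 0.24)]
tape_roll [([269.4, 151.8], 0.7), ([233.6, 239.1], 0.33)]
caliper [([252.1, 326.5], 0.71)]
glue_bottle [([230.6, 147.7], 0.67), ([230.4, 238.5], 0.24)]
1.5 0.1734 [-0.36433407 -0.910995    0.16802452]
[0.21582407 0.53293702 0.40465942] [-2.93413444e-05  1.91248069e-01  9.81541731e-01 -7.87073168e-05]
```

```bash
python3 - <<'E'
import cv2
a=cv2.imread("pics/top0.png")[110:290,90:430]; cv2.imwrite("pics/top0z.png",cv2.resize(a,None,fx=2.35,fy=2.35,interpolation=cv2.INTER_CUBIC))
a=cv2.imread("pics/side0.png")[110:360,140:390]; cv2.imwrite("pics/side0z.png",cv2.resize(a,None,fx=2.4,fy=2.4,interpolation=cv2.INTER_CUBIC))
E
```

```text
(no output)
```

View pics/top0z.png

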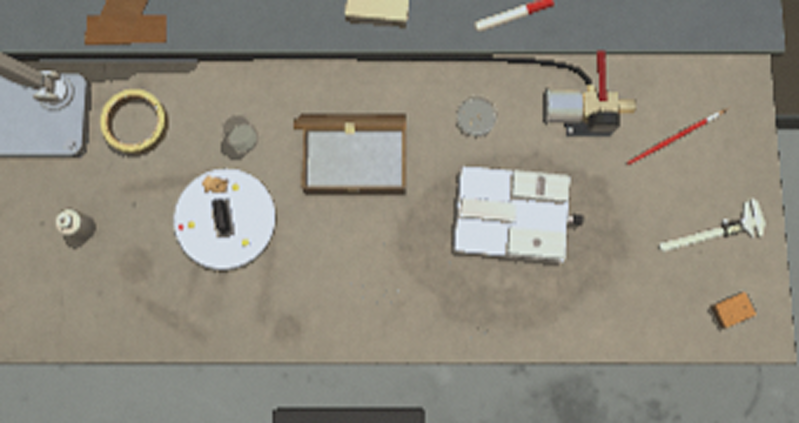

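View pics/side0z.png

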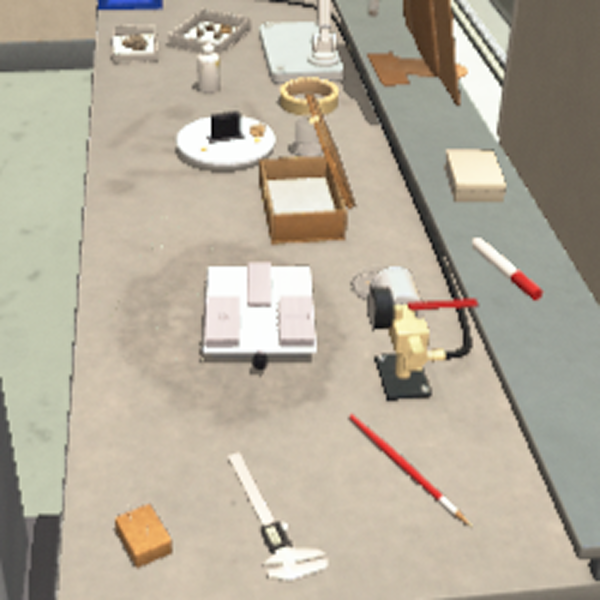

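The top view shows the plate at about (185,203), with its red dot (167,207) towards world +y. The base is at about (308,201) with its knob towards world -y, and the cone and groove holes are both visible. The two yaws are nearly equal. Next I'll fit the poses and measure the holes.

```bash
cat > h.py <<'E'
from bench import r
import cv2,numpy as np
from scipy.optimize import least_squares
P={c:r.camera_params(c) for c in("top","side")}
def proj(c,X):
    p=P[c];T=np.array(p["cam_to_world"]);q=(np.asarray(X)-T[:3,3])@T[:3,:3]
    return np.stack([p["cx"]+p["fx"]*q[...,0]/-q[...,2],p["cy"]-p["fy"]*q[...,1]/-q[...,2]],-1)
def back(c,uv,z):
    p=P[c];T=np.array(p["cam_to_world"])
    d=T[:3,:3]@np.array([(uv[0]-p["cx"])/p["fx"],-(uv[1]-p["cy"])/p["fy"],-1]);o=T[:3,3]
    return o+d*(z-o[2])/d[2]
def w(pose,L,z=0):
    x,y,a=pose;c,s=np.cos(a),np.sin(a);L=np.asarray(L)
    return np.array([x+c*L[0]-s*L[1],y+s*L[0]+c*L[1],z+L[2]])
def fit(obs,x0):
    # obs: (cam, local xyz, uv, weight)
    f=lambda p:np.concatenate([wt*(proj(c,w(p,L))-uv) for c,L,uv,wt in obs])
    s=least_squares(f,x0,loss="soft_l1",f_scale=1.0);return s.x,obs
E
python3 - <<'E'
from h import *
LP={"plate":(0,0,0),"grip_top":(0,0,.06),"cone_ball":(-.0416,-.024,.007),"groove_ball":(.0416,-.024,.007),"flat_ball":(0,.048,.007)}
LB={"base":(0,0,0),"cone_mid":(-.0416,-.024,.034),"groove_mid":(.0416,-.024,.034),"strip_mid":(0,.048,.0307)}
for L in (LP,LB):
    obs=[]
    for k,v in L.items():
        for c in P:
            d=r.landmark_of(c,k)
            if d and d[0]["conf"]>.6: obs.append((c,v,np.array(d[0]["position"]),1,k))
    p,_=fit([o[:4] for o in obs],[.4,.0 if L is LP else -.3,0])
    print(p)
    for o in obs: print(o[0],o[4],np.round(proj(o[0],w(p,o[1]))-o[2],1))
for c,box in (("top",(270,160,350,235)),("side",(215,205,285,270)),("top",(155,170,220,235)),("side",(205,145,265,190))):
    im=cv2.imread(f"pics/{c}0.png")[box[1]:box[3],box[0]:box[2]]
    if c=="side" or 1: cv2.imwrite(f"pics/z_{c}_{box[0]}.png",cv2.resize(im,None,fx=8,fy=8,interpolation=cv2.INTER_CUBIC))
E
```

```text
[0.49498722 0.13053513 0.20090538]
top plate [-0.1 -0.2]
side plate [1.6 0.4]
top grip_top [2.3 1. ]
top cone_ball [0.1 0.1]
side cone_ball [-1.3  2.9]
top groove_ball [-0.  -0.8]
side groove_ball [-0.3 -3.8]
top flat_ball [-1.  -1.8]
side flat_ball [-1.  -1.4]
[ 0.49867272 -0.28952066 -0.12472402]
top base [ 0.3 -2.1]
side base [-1.9 -0.1]
top cone_mid [1.3 0.6]
side cone_mid [-2.9 -0.1]
side groove_mid [ 1.5 -0.7]
top strip_mid [-0.2 -0.5]
side strip_mid [ 0.3 -0.4]
```

View pics/z_top_270.png

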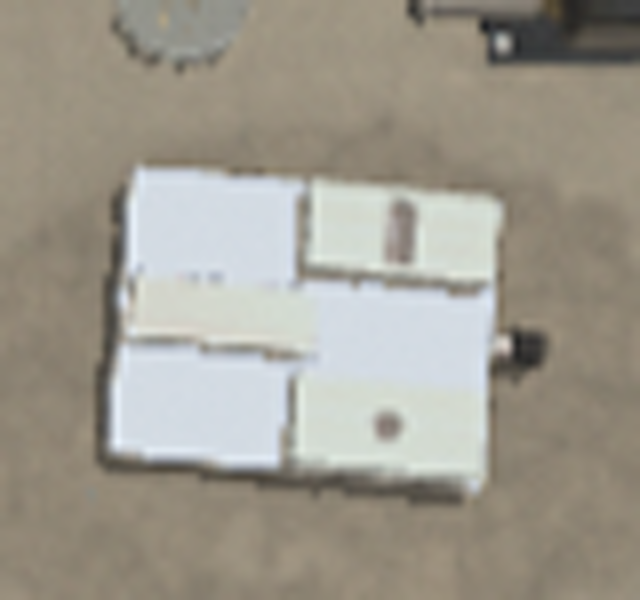

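View pics/z_side_215.png

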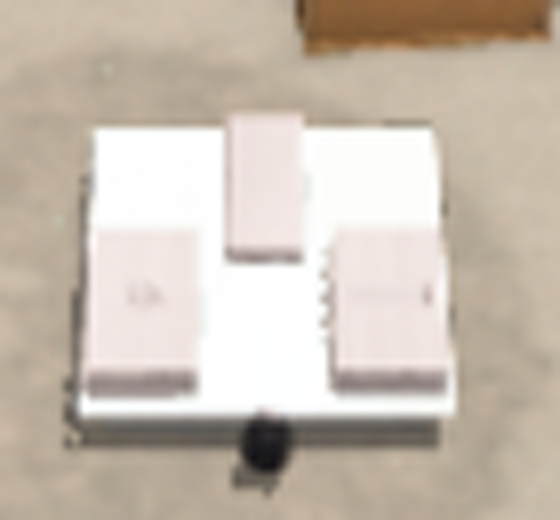

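View pics/z_top_155.png

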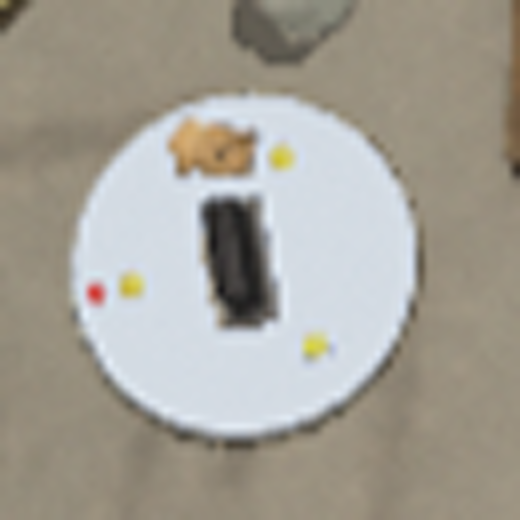

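View pics/z_side_205.png

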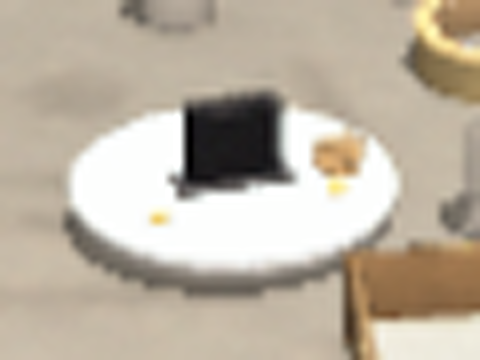

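```bash
python3 - <<'E'
from h import *
f=lambda U,b:np.array([(U[0]+.5)/8-.5+b[0],(U[1]+.5)/8-.5+b[1]])
bt=(270,160);bs=(215,205);pt=(155,170);ps=(205,145)
im=cv2.imread("pics/top0.png");hsv=cv2.cvtColor(im,cv2.COLOR_BGR2HSV)
m=r.silhouettes("top","plate")[0]["mask"].astype(np.uint8)
cnt=max(cv2.findContours(m,0,2)[0],key=cv2.contourArea);print("ellipse",cv2.fitEllipse(cnt))
LP=[("top",(0,.048,.02),f((132,286),pt),1),("top",(.0416,-.024,.02),f((281,157),pt),1),("top",(-.0416,-.024,.02),f((316,345),pt),1),
("side",(.0416,-.024,.02),f((338,187),ps),1),("side",(-.0416,-.024,.02),f((159,218),ps),1)]
for cam in (("top",),("top","side")):
    o=[q for q in LP if q[0] in cam]
    p,_=fit(o,[.49,.13,.2]);print("plate",cam,p)
    for q in LP: print(q[0],np.round(proj(q[0],w(p,q[1]))-q[2],2))
print("disc centre top",proj("top",w(p,(0,0,.02))), "grip", proj("top",w(p,(0,0,.06))))
LB=[("top",(-.0416,-.024,.034),f((388,425),bt),1),("top",(.0416,-.024,.034),f((402,231),bt),1),
("side",(-.0416,-.024,.034),f((147,294),bs),1),("side",(.0416,-.024,.034),f((388,294),bs),1)]
# block corners, top faces: strip 28x80, cone/groove 38x80
LB+=[("top",(-.0416-.019,-.024-.04,.034),f((484,478),bt),.5),("top",(-.0416+.019,-.024+.04,.034),f((300,376),bt),.5),
("top",(.0416+.019,-.024+.04,.034),f((313,180),bt),.5),("top",(.0416+.019,-.024-.04,.034),f((503,199),bt),.5),
("side",(-.0416-.019,-.024-.04,.034),f((86,377),bs),.5),("side",(.0416+.019,-.024-.04,.034),f((449,375),bs),.5),("side",(-.014,.008,.0307),f((227,249),bs),.5),("side",(.014,.008,.0307),f((302,249),bs),.5)]
for cam in (("top",),("side",),("top","side")):
    o=[q for q in LB if q[0] in cam]
    p,_=fit(o,[.49,-.28,-.1]);print("seat frame",cam,p)
    for q in o: print(q[0],np.round(q[1],3),np.round(proj(q[0],w(p,q[1]))-q[2],2))
E
```

```text
Traceback (most recent call last):
IndexError: list index out of range
```

```bash
cat > fitall.py <<'E'
from h import *
f=lambda U,b:np.array([(U[0]+.5)/8-.5+b[0],(U[1]+.5)/8-.5+b[1]])
bt=(270,160);bs=(215,205);pt=(155,170);ps=(205,145)
LP=[("top",(0,.048,.02),f((132,286),pt),1),("top",(.0416,-.024,.02),f((281,157),pt),1),("top",(-.0416,-.024,.02),f((316,345),pt),1),
("side",(.0416,-.024,.02),f((338,187),ps),1),("side",(-.0416,-.024,.02),f((159,218),ps),1)]
for cam in (("top",),("top","side")):
    o=[q for q in LP if q[0] in cam]
    p,_=fit(o,[.49,.13,.2]);print("plate",cam,p)
    for q in LP: print(q[0],np.round(proj(q[0],w(p,q[1]))-q[2],2))
print("disc centre top",proj("top",w(p,(0,0,.02))), "grip", proj("top",w(p,(0,0,.06))))
LB=[("top",(-.0416,-.024,.034),f((388,425),bt),1),("top",(.0416,-.024,.034),f((402,231),bt),1),
("side",(-.0416,-.024,.034),f((147,294),bs),1),("side",(.0416,-.024,.034),f((388,294),bs),1)]
LB+=[("top",(-.0416-.019,-.024-.04,.034),f((484,478),bt),.5),("top",(-.0416+.019,-.024+.04,.034),f((300,376),bt),.5),
("top",(.0416+.019,-.024+.04,.034),f((313,180),bt),.5),("top",(.0416+.019,-.024-.04,.034),f((503,199),bt),.5),
("side",(-.0416-.019,-.024-.04,.034),f((86,377),bs),.5),("side",(.0416+.019,-.024-.04,.034),f((449,375),bs),.5),("side",(-.014,.008,.0307),f((227,249),bs),.5),("side",(.014,.008,.0307),f((302,249),bs),.5)]
for cam in (("top",),("side",),("top","side")):
    o=[q for q in LB if q[0] in cam]
    p,_=fit(o,[.49,-.28,-.1]);print("seat frame",cam,p)
    for q in o: print(q[0],np.round(q[1],3),np.round(proj(q[0],w(p,q[1]))-q[2],2))
E
python3 fitall.py
```

```text
plate ('top',) [0.49312003 0.13311349 0.21578884]
top [0.04 0.  ]
top [-0.01  0.03]
top [-0.03 -0.03]
side [0.42 0.69]
side [0.46 0.32]
plate ('top', 'side') [0.4925937  0.13355976 0.21399775]
top [-0.1   0.13]
top [-0.12  0.18]
top [-0.19  0.14]
side [0.25 0.65]
side [0.29 0.26]
disc centre top [184.80148449 202.49746345] grip [182.27080147 200.58898561]
seat frame ('top',) [ 0.49948453 -0.29906336 -0.09800225]
top [-0.042 -0.024  0.034] [0.18 0.06]
top [ 0.042 -0.024  0.034] [0.09 0.1 ]
top [-0.061 -0.064  0.034] [-0.25  0.22]
top [-0.023  0.016  0.034] [-0.31 -0.56]
top [0.061 0.016 0.034] [-0.13 -0.09]
top [ 0.061 -0.064  0.034] [-0.42 -0.22]
seat frame ('side',) [ 0.49793726 -0.29657967 -0.09892196]
side [-0.042 -0.024  0.034] [-0.26  0.31]
side [ 0.042 -0.024  0.034] [0.13 0.16]
side [-0.061 -0.064  0.034] [-0.18 -0.67]
side [ 0.061 -0.064  0.034] [ 0.18 -0.68]
side [-0.014  0.008  0.031] [-0.06 -0.27]
side [0.014 0.008 0.031] [ 0.59 -0.32]
seat frame ('top', 'side') [ 0.49846635 -0.29815289 -0.09869271]
top [-0.042 -0.024  0.034] [-0.09  0.36]
top [ 0.042 -0.024  0.034] [-0.16  0.4 ]
side [-0.042 -0.024  0.034] [-0.02  0.66]
side [ 0.042 -0.024  0.034] [0.4 0.5]
top [-0.061 -0.064  0.034] [-0.52  0.54]
top [-0.023  0.016  0.034] [-0.57 -0.26]
top [0.061 0.016 0.034] [-0.38  0.2 ]
top [ 0.061 -0.064  0.034] [-0.66  0.09]
side [-0.061 -0.064  0.034] [ 0.06 -0.3 ]
side [ 0.061 -0.064  0.034] [ 0.47 -0.32]
side [-0.014  0.008  0.031] [0.18 0.05]
side [0.014 0.008 0.031] [0.84 0.01]
```

View pics/side0.png

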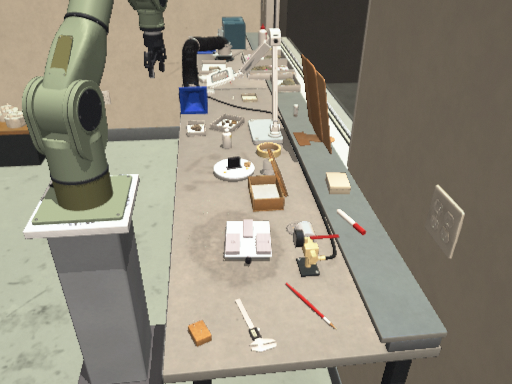

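View pics/top0.png

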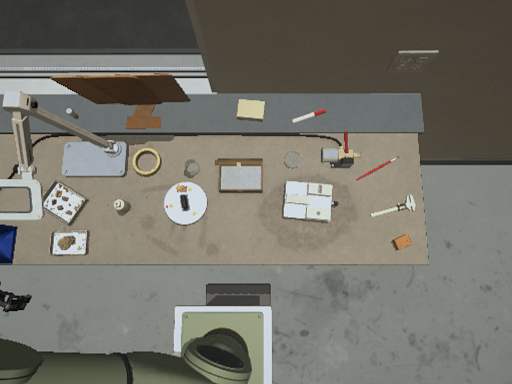

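```bash
cat >> h.py <<'E'
def quat(yaw):
    a=np.pi/2+yaw/2
    return [0,np.cos(a),np.sin(a),0]
def st(tag=""):
    print(tag,"t",round(r.current_t(),2),"p",np.round(r.current_position(),4),"F",np.round(r.current_force(),2),"M",np.round(r.current_moment(),2),"gap",round(r.current_finger_gap(),3))
PL=(.4928,.1334,.215); SE=(.4986,-.2982,-.0985)
E
python3 - <<'E'
from h import *
st()
q=quat(PL[2])
print(r.solve_ik([PL[0],PL[1],.33],q), r.solve_ik([SE[0],SE[1],.26],quat(SE[2])))
r.move_pose([PL[0],PL[1],.33],q); st("above")
print(r.move_straight([PL[0],PL[1],.203],feed=.08,max_force=8)); st("down")
r.close(70); st("closed")
cv2.imwrite("pics/side1.png",r.get_image("side"));cv2.imwrite("pics/top1.png",r.get_image("top"))
E
```

```text
t 2.45 p [0.2158 0.533  0.4047] F [-0.58 -0.53 -0.26] M [ 0.02 -0.03  0.01] gap 1.002
[-0.17455784  0.72982238 -0.27628445  1.80822229  0.30709088  0.64558018
  1.1549009 ] [ 0.75047184  0.95811556 -0.54650085  1.6014035   0.65510157  0.77242386
  1.38321682]
above t 4.24 p [0.4927 0.1343 0.3301] F [-0.04 -0.17  0.52] M [ 0.02 -0.    0.01] gap 1.001
False
down t 5.98 p [0.4929 0.1334 0.2033] F [-0.27  0.56 -0.42] M [ 0.01 -0.02 -0.04] gap 1.0
closed t 6.63 p [0.4929 0.1334 0.2031] F [ 0.63 -0.71  3.76] M [-0.16 -0.25  0.14] gap 0.152
```

```bash
python3 - <<'E'
import cv2,numpy as np
a=cv2.imread("pics/side1.png")[100:260,170:330]; b=cv2.imread("pics/top1.png")[110:270,120:280]
cv2.imwrite("pics/c1.png",np.hstack([cv2.resize(i,None,fx=2.5,fy=2.5,interpolation=cv2.INTER_CUBIC) for i in (a,b)]))
E
```

```text
(no output)
```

View pics/c1.png

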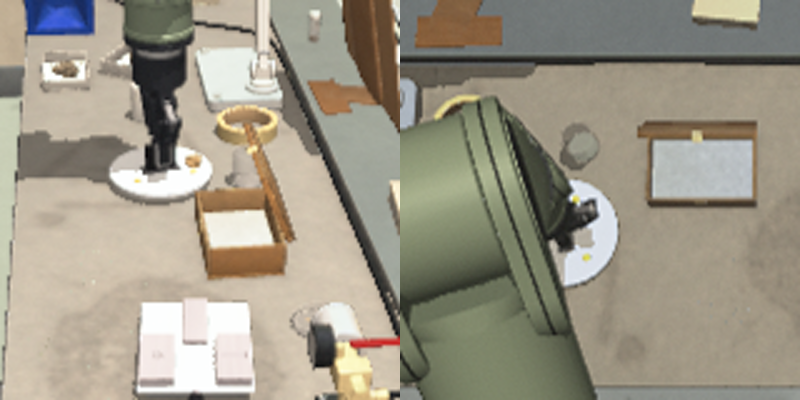

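The fingers are closed around the grip (side view (235,165)) and nothing nearby was touched. Next I'll lift and carry.

```bash
python3 - <<'E'
from h import *
r.move_straight([PL[0],PL[1],.36],feed=.12); st("lift")
q=quat(SE[2])
r.move_straight([SE[0],SE[1],.36],attitude=q,feed=.2); st("over")
r.move_straight([SE[0],SE[1],.262],feed=.1); r.hold(.3); st("hover")
print(r.current_orientation(),q)
cv2.imwrite("pics/side2.png",r.get_image("side"));cv2.imwrite("pics/top2.png",r.get_image("top"))
a=cv2.imread("pics/side2.png")[170:290,180:320]; b=cv2.imread("pics/top2.png")[140:260,240:380]
cv2.imwrite("pics/c2.png",np.hstack([cv2.resize(a,None,fx=5,fy=5,interpolation=cv2.INTER_CUBIC)]))
cv2.imwrite("pics/c2b.png",cv2.resize(b,None,fx=5,fy=5,interpolation=cv2.INTER_CUBIC))
E
```

```text
lift t 8.19 p [0.4927 0.1334 0.3595] F [ 0.79 -0.24 -5.69] M [0.   0.05 0.04] gap 0.152
over t 10.5 p [ 0.4988 -0.2976  0.3601] F [-0.67  0.49 -6.35] M [0.02 0.01 0.  ] gap 0.154
hover t 11.93 p [ 0.4986 -0.2982  0.2622] F [ 0.41  0.04 -6.04] M [-0.02  0.02  0.04] gap 0.151
[ 1.27387178e-04  4.92678372e-02  9.98785592e-01 -7.24591240e-05] [0, np.float64(0.04923009258896611), np.float64(0.9987874638699076), 0]
```

View pics/c2.png

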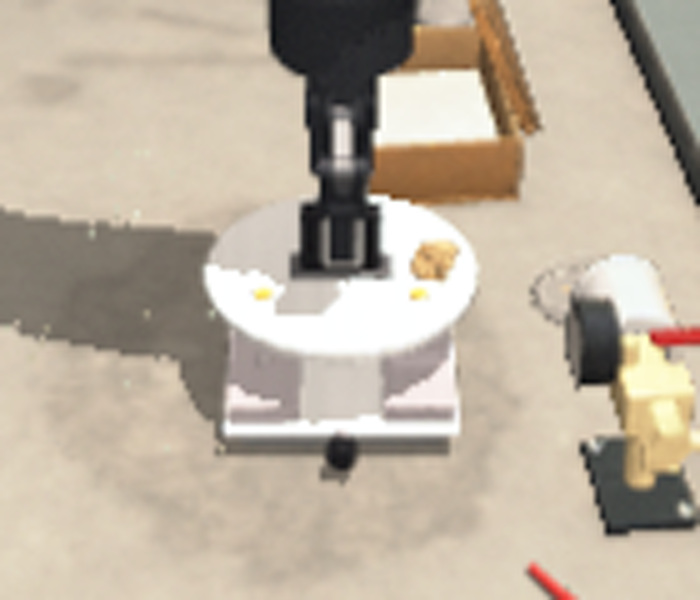

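View pics/c2b.png

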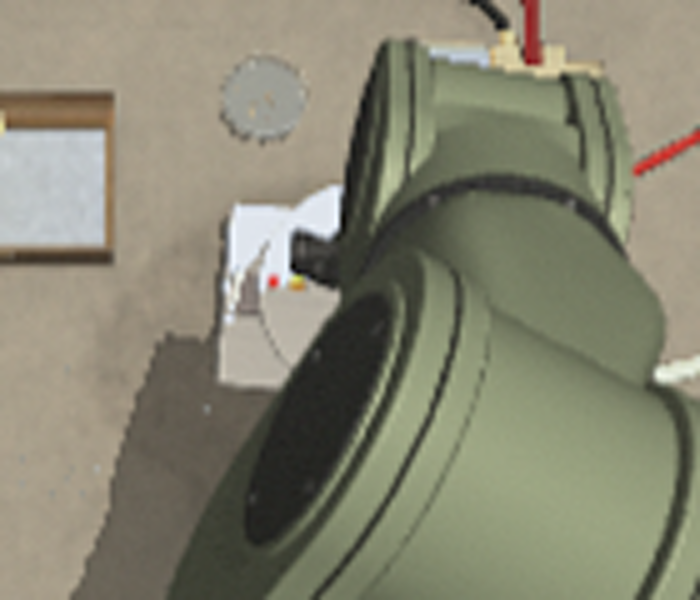

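```bash
python3 - <<'E'
from h import *
f=lambda U,b:np.array([(U[0]+.5)/5-.5+b[0],(U[1]+.5)/5-.5+b[1]])
z=.0591+.02
a=back("side",f((263,294),(180,170)),z);b=back("side",f((419,295),(180,170)),z);c=back("top",f((297,284),(240,140)),z)
print(a,b,np.linalg.norm(b-a),np.arctan2(b[1]-a[1],b[0]-a[0]))
print("expected",w(SE,(-.0416,-.024,0)),w(SE,(.0416,-.024,0)),w(SE,(0,.048,0)),"flat",c)
g=lambda U,b:np.array([(U[0]+.5)/8-.5+b[0],(U[1]+.5)/8-.5+b[1]])
print("holes side",back("side",g((147,294),(215,205)),.033),back("side",g((388,294),(215,205)),.033))
print("holes top",back("top",g((388,425),(270,160)),.033),back("top",g((402,231),(270,160)),.033))
E
```

```text
[ 0.45364985 -0.31698622  0.0791    ] [ 0.53637805 -0.32671314  0.0791    ] 0.083298072862781 -0.11703950574495742
expected [ 0.45484146 -0.31799269  0.        ] [ 0.53763818 -0.32617464  0.        ] [ 0.50332036 -0.25043267  0.        ] flat [ 0.50338371 -0.25046411  0.0791    ]
holes side [ 0.45504921 -0.31377771  0.033     ] [ 0.53689264 -0.32258341  0.033     ]
holes top [ 0.45605668 -0.31844699  0.033     ] [ 0.53908222 -0.32688098  0.033     ]
```

```bash
python3 - <<'E'
from h import *
b=w(SE,(.001,.001,0))
r.move_straight([b[0],b[1],.245],feed=.05); r.hold(.2); st("pre")
print(r.move_straight([b[0],b[1],.232],feed=.008,max_force=3)); st("touch"); r.hold(.2); st("hold")
E
```

```text
pre t 12.72 p [ 0.4997 -0.2973  0.2452] F [ 0.07 -0.91 -7.42] M [-0.05  0.01  0.03] gap 0.15
True
touch t 13.92 p [ 0.4994 -0.2975  0.2341] F [ 0.01 -2.17  0.42] M [-0.55  0.17 -0.01] gap 0.155
hold t 14.12 p [ 0.4994 -0.2976  0.234 ] F [-1.1  -3.99  5.  ] M [-0.95  0.26  0.05] gap 0.154
```

```bash
python3 - <<'E'
from h import *
p=r.current_position(); 
for k,(dx,dy) in enumerate([(0,-.0006),(0,-.0006),(-.0004,-.0004)]):
    p=p+np.array([dx,dy,0]); r.move_straight(p,feed=.01); r.hold(.15); st(k)
    F=np.mean([r.current_force() for _ in range(5)],0); print(np.round(F,2))
    if abs(F[1])<1.2: break
E
```

```text
0 t 14.52 p [ 0.4994 -0.298   0.234 ] F [-0.66  0.36  1.63] M [0.07 0.3  0.03] gap 0.15
[-0.66  0.36  1.63]
```

```bash
python3 - <<'E'
from h import *
p=r.current_position(); tz=p[2]
for k in range(12):
    F=np.mean([r.current_force() for _ in range(5)],0)
    if F[2]>9: break
    tz-=.00015; r.move_straight([p[0],p[1],tz],feed=.005,max_force=6); r.hold(.1); st(k)
r.hold(.3)
for _ in range(6): print(np.round(r.current_force(),2)); r.hold(.1)
st("pressed")
cv2.imwrite("pics/side3.png",r.get_image("side"))
a=cv2.imread("pics/side3.png")[170:290,180:320]
cv2.imwrite("pics/c3.png",cv2.resize(a,None,fx=5,fy=5,interpolation=cv2.INTER_CUBIC))
E
```

```text
0 t 14.87 p [ 0.4994 -0.298   0.2339] F [-2.4   0.7   4.73] M [0.02 0.52 0.03] gap 0.149
1 t 15.22 p [ 0.4994 -0.2979  0.2339] F [-3.1   0.12  7.8 ] M [0.13 0.61 0.06] gap 0.152
2 t 15.57 p [ 0.4994 -0.2979  0.2339] F [-2.32  0.98  9.77] M [0.14 0.79 0.06] gap 0.152
[-2.56  0.96  9.19]
[-2.7   1.79  9.85]
[-3.15  0.9   9.44]
[-3.19  0.51  9.09]
[-3.31  1.59  9.26]
[-2.99  1.05  9.1 ]
pressed t 16.47 p [ 0.4994 -0.2979  0.2339] F [-2.81  1.57 10.02] M [ 0.2   0.77 -0.04] gap 0.152
```

View pics/c3.png

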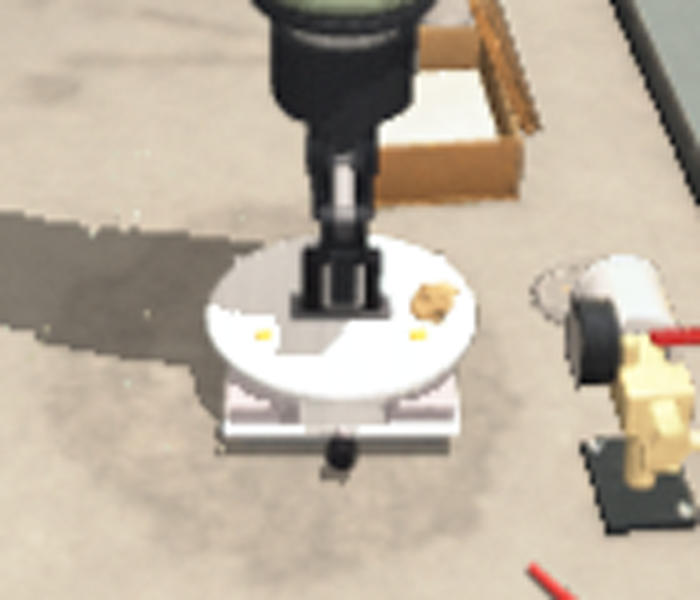

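Plate height works out at 30.8 mm (30.7 mm when seated), and about 9.5 N was held for over 0.5 s. The picture shows the plate level over the blocks, dots at (232,237) and (263,237). There's a 3 N residual along x, so I'll relieve that, repeat the press with it centred, unload and release.

```bash
python3 - <<'E'
from h import *
def F(n=5):
    o=[]
    for _ in range(n): o.append(r.current_force()); r.hold(.02)
    return np.mean(o,0)
p=np.array([.4994,-.298,r.current_position()[2]]); p[:2]=r.current_position()[:2]
# command offset: keep last commanded z via unload first
p[2]=.2340
for k in range(6):
    r.move_straight(p,feed=.01); r.hold(.1); f=F(); print(k,np.round(p,5),np.round(f,2))
    if abs(f[0])<.8 and abs(f[1])<.8 : break
    p[:2]+=np.clip(f[:2]*1.2e-4,-.0004,.0004)
tz=p[2]
for k in range(10):
    f=F()
    if f[2]>9.3: break
    tz-=.00012; r.move_straight([p[0],p[1],tz],feed=.005,max_force=6); r.hold(.1)
for _ in range(6): print(np.round(F(),2))
st("pressed")
for k in range(14):
    f=F()
    if f[2]<.5: break
    tz+=.00012; r.move_straight([p[0],p[1],tz],feed=.005); r.hold(.05)
print(np.round(F(),2)); st("unloaded")
E
```

```text
0 [ 0.49939 -0.29794  0.234  ] [-1.56  0.62  3.05]
1 [ 0.49921 -0.29786  0.234  ] [-0.5  -0.74  1.24]
[-1.71 -0.63  9.61]
[-1.4  -0.14  9.17]
[-1.65 -0.62  9.77]
[-1.4  -0.27  9.28]
[-1.56 -0.67  9.81]
[-1.57 -0.34  9.64]
pressed t 19.7 p [ 0.4993 -0.2979  0.2338] F [-0.91 -0.55  9.43] M [-0.14  0.44  0.  ] gap 0.154
[ 0.64 -2.08 -1.57]
unloaded t 21.78 p [ 0.4992 -0.2978  0.234 ] F [ 0.67 -1.92 -1.8 ] M [-0.59 -0.21  0.05] gap 0.153
```

```bash
python3 - <<'E'
from h import *
r.open_gripper(); st("open")
p=r.current_position(); r.move_straight([p[0],p[1],.34],feed=.08); st("up")
r.move_straight([.42,.02,.40],feed=.2); st("clear")
for c in("side","top"): cv2.imwrite(f"pics/{c}4.png",r.get_image(c))
a=cv2.imread("pics/side4.png")[190:270,200:300]; b=cv2.imread("pics/top4.png")[160:240,260:360]
cv2.imwrite("pics/c4.png",cv2.resize(a,None,fx=8,fy=7.5,interpolation=cv2.INTER_CUBIC))
cv2.imwrite("pics/c4b.png",cv2.resize(b,None,fx=8,fy=7.5,interpolation=cv2.INTER_CUBIC))
E
```

```text
open t 22.48 p [ 0.4992 -0.2978  0.2341] F [ 0.59 -1.18  0.58] M [-0.02  0.01  0.01] gap 0.998
up t 23.96 p [ 0.4992 -0.2978  0.3396] F [ 0.23 -0.28 -0.95] M [-0.   -0.03  0.05] gap 1.003
clear t 25.77 p [0.4201 0.0194 0.3998] F [-0.24  0.1  -0.06] M [ 0.03 -0.02  0.06] gap 1.001
```

View pics/c4.png

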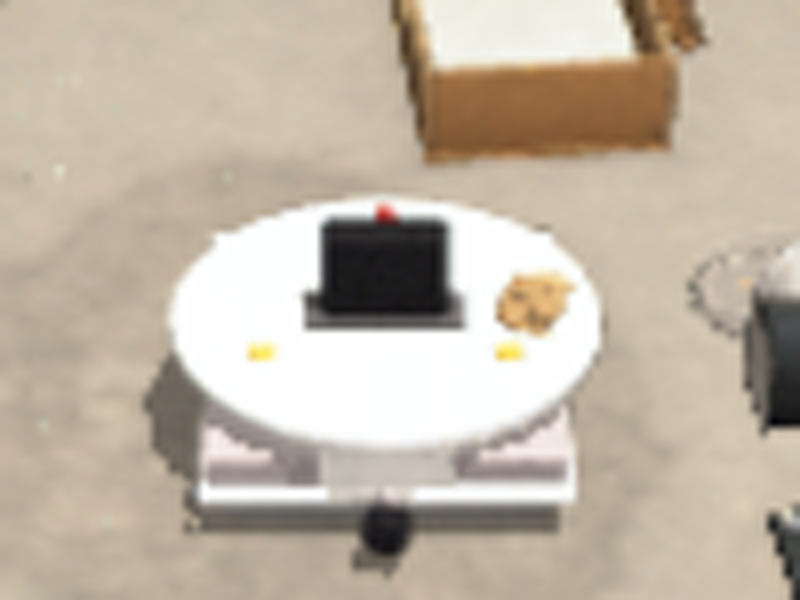

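View pics/c4b.png

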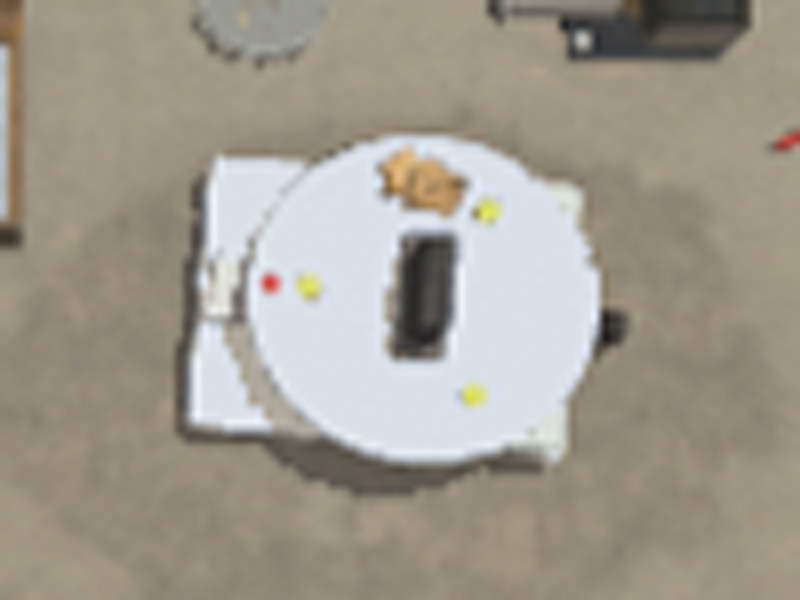

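```bash
python3 - <<'E'
from h import *
f=lambda U:np.array([(U[0]+.5)/8-.5+260,(U[1]+.5)/7.5-.5+160])
for U in((474,394),(488,211),(309,287)): print(back("top",f(U),.0507))
print("expected by TCP",[np.round(w((.4992,-.2978,-.0985),L),4) for L in((-.0416,-.024,0),(.0416,-.024,0),(0,.048,0))])
E
```

```text
[ 0.45570513 -0.31806797  0.0507    ]
[ 0.53804823 -0.32642669  0.0507    ]
[ 0.5035716  -0.25082708  0.0507    ]
expected by TCP [array([ 0.4554, -0.3176,  0.    ]), array([ 0.5382, -0.3258,  0.    ]), array([ 0.5039, -0.25  ,  0.    ])]
```

```bash
python3 - <<'E'
from h import *
st(); r.sign_off()
E
```

```text
t 25.88 p [0.4201 0.0195 0.3999] F [ 0.52  0.65 -0.64] M [-0.01 -0.03  0.01] gap 1.003
the job is handed in; nothing more can be done
```

The plate is on the kinematic base with all three balls home, as far as my checks show. I handed the job in at 25.9 s; no verdict was reported.

- **Placing:** I gripped the bar at 70 N and found the slide offset from the cone and groove visible in the pictures. I lowered slowly until contact at seated height, about 1 mm off along y. Feeling the side force, I moved it about 0.5 mm until that force vanished, so a long slide search wasn't needed.
- **Pressing:** I pressed twice with about 9.5 N for over half a second each, about 16 N on the base with the plate's weight. The first press had a 3 N sideways residual along x. I re-centred before the second, which left about 1.5 N.
- **Last checks:**
  - With the plate still gripped, its height read 30.7–30.9 mm (30.7 expected).
  - After release the cone and groove balls lay within about 1 mm of the holes in the top picture, and the plate looked level.
  - The robot was clear, with its force back to noise.
- **Disagreements:** The side camera put the holes 3–4 mm further along +y than the top camera did. Contact agreed with the top camera. The networks' base yaw was about 0.03 rad off my fit, so I used my fit.
- **Not measured:** I didn't measure the tilt after release, or check the bystanders against their starting positions. I felt no unexpected contact, and those visible in the last crops looked undisturbed.

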